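Load the drill jig: push the brass disc into its recess and swing the retainer over it

ROBOT

A 7-joint arm with a two-finger parallel gripper is mounted at the origin on the work surface. World frame = base frame: x ahead of the robot, y to its left, z up, the work surface at z = 0. Lengths are in m, angles in rad, forces in N, time in s.
With the tool pointing down it reaches from about 0.4 to 0.85 m from the base axis. Payload 10.4 kg.
Tool frame: the origin (TCP) lies between the finger pads; the fingertips stand 14 mm ahead of it and the grasp point (between the pads) lies 5 mm behind it; z points along the fingers, y is the direction in which the jaws open and shut (so a half turn about z gives the same grasp; the last joint's range is limited). The gripper opens to 87 mm and grips with 3 to 60 N. Pads are 19 mm wide; open, the fingers measure 117 mm over their backs; the gripper's body (75 mm by 190 mm) begins 51 mm behind the grasp point.
Start: joints at [-0.023, 0.332, -0.065, 1.46, 0.022, 1.35, -0.088], TCP at [0.625, 0, 0.205] pointing down, gripper open.
Joint ranges: [-2.6, 2.6], [-0.5, 2.12], [-1.47, 1.34], [0.16, 2.42], [-1.27, 4.41], [0.06, 2.06], [-2.6, 2.6]. Speed limits (rad/s): [2.22, 2.22, 2.79, 2.79, 3.14, 3.14, 3.14].

INTERFACE

Orientations are given as a unit quaternion [x, y, z, w].
In Python, from bench import readout, camera, calibration, order gives the robot as it stands.
- The arm moves only by the tool apply_moves, never from a script. Its argument "deltas" is a list of rows, each an object with "translation": the shift along the world's x, y, z in m, a list of three; "turn": the turn, a rotation vector about the world's x, y, z in rad, a list of three; "hand": the finger opening in m, from 0 to 0.087. A call has 1 to 5 rows; each row shifts and turns the pose as measured when the row begins; what a row does not reach is not made up. A row lasts 1/10 s, in which the tool goes at most 50 mm and 8.59 degrees, less where a joint would pass 70% of its speed; a pose out of reach is approached as far as the arm can. A call with a gripper value outside its range is refused whole. The fingers move at their own pace and stop on an object; "newtons" is the grip in N (left out, the last holds). Time passes only in rows, so rows that do not move let the fingers close. It gives the time, the measured TCP pose, the force and the opening at its end, in the units of the state.
- readout.read_state(): the state, without advancing time (a new reading comes with each control period).
- camera(name): name is "scene" or "side" or "wrist"; returns the picture (400x640x3 uint8, red, green, blue); there is no depth.
- calibration(name): a dict with "fx", "fy", "cx", "cy" (pixels), "extrinsics" (4x4, takes a point from world to camera coordinates). Camera axes: x right, y down, z forward; pixel columns grow to the right and rows downward; lengths in m; the calibration is good to about 2 mm. A picture is of the moment at which its call begins: read the wrist's pose just before it. calibration takes no time and is no camera call; for the wrist camera it gives the pose at the moment of the call.
- order.close_job(): hands the job in, once; it reports no verdict.
The state is a dict: "time": time; "joint_positions": joint angles; "joint_vel": joint speeds; "joint_torque": joint torques, N m; "ee_pos": TCP position; "eef_rot": TCP orientation; "ft_force": force on the tool from outside, world axes, zero at the start; "torque": the same for the moment, N m; "width": finger opening in m.
Only numpy, scipy, OpenCV 4.12 (cv2) and the standard library are available. Lean on these libraries where they do the work, as an engineer would, in place of code of your own. Each camera call takes 0.05 s, during which the arm holds its last target. There are 200 camera calls.

TASK

On the teal drill jig, push the loose brass disc across the top of the jig until it drops into the round recess and lies flat on the recess floor; then push the red swing retainer round to its stop so that it lies over the disc. Only push with the fingertips: do not pick the disc up or push it off the jig, and leave the steel bush and everything else on the bench where they are.

Things in the scene. Friction and masses are not known exactly. Their poses are not given: they have to be found in the camera images.
- jig: The fixture: teal steel base plate, 170 mm (its x) by 350 mm (its y) by 30 mm high, fixed to the bench, its yaw within 0.35 rad of the bench axes. Origin: centre of the underside; z up. The top face, 30 mm above the bench, is flat but for the recess, the pivot boss and the retainer; the bolt marks at the corners are flush.
- recess (a point): Centre of the floor of the round recess (bright floor) in the jig's top, 20 mm towards the jig's -x from its centre. The recess is 51 mm across and 8 mm deep, its floor 22 mm above the bench, open at the top.
- disc: Loose brass disc, 48 mm across, 10 mm thick, about 0.15 kg, lying flat on the jig's top 110 to 140 mm from the recess, towards the jig's +y or -y end; the steel bush stands at the other end. Origin: centre of the underside; z up. Fully home in the recess it stands 2 mm proud of the jig's top, with 1.5 mm play all round.
- retainer (a joint): Angle of the red swing retainer about its upright pivot, in rad. 0: the bar points along the jig's +y, out of the way; grows anticlockwise seen from above; 1.571: hard stop, the bar points along the jig's -x, over the recess. Other stop -0.6; starts between -0.5 and 0.05. It stays where it is left; friction at the pin takes a push of 1 to 1.5 N.
- retainer_pin (a point): Centre of the top of the black upright pin on the retainer's free end, made to be pushed sideways: 14 mm across, 70 mm from the pivot, rising from the bar to 45 mm above the jig's top (75 mm above the bench). The bar is 18 mm wide, 79 mm long from the pivot, and runs 5 to 15 mm above the jig's top: it clears a disc fully home, not one on the top.
- pivot (a point): The retainer's pivot axis at the level of the jig's top, 55 mm from the jig's centre towards the jig's +x; so 75 mm from the recess centre. The pivot head is 24 mm across and 18 mm high.
- bush: Steel drill bush (ring), 40 mm outside, 22 mm bore, 28 mm high, standing loose on the jig's top at the end where the disc is not, clear of the retainer's swing. Leave it alone. Origin: centre of the underside.
- gauge: Steel block, 35 x 90 x 45 mm high, beyond the jig. Leave it alone. Origin: centre of the underside.
- drift: Brass rod with two collars, 130 mm long, 28 mm thick, lying beyond the jig. Leave it alone. Origin: underside, middle.
- dish: Brass bowl, 120 mm across, 40 mm high, beyond the jig. Leave it alone. Origin: centre of the underside.
- dieset: Small teal die base, 100 x 140 x 30 mm, with two steel pillars to 80 mm high, beyond the jig on the right. Leave it alone. Origin: centre of the underside.
- driver: Screwdriver with red handle, lying right of the jig. Leave it alone. Origin: on its underside.
- oil: Green can, 60 mm across, 110 mm high, right of the jig. Leave it alone. Origin: centre of the underside.
Things that resemble listed ones, but are neither listed nor needed, are in the scene too. Of the things like the disc, leave any that is pink; of the rest the larger one is meant.

How it is judged:
On the way, in this order (a step that is already met when the one before it is completed fails the run):
1. the disc lies fully home in the recess while the retainer is still open (horizontal distance between disc and recess below 0.003 m and z of disc in the frame of recess below 0.002 m and angle between disc's own z axis and vertical below 0.06 rad and value of joint retainer below 1 rad), for 0.2 s.
2. the retainer is swung to its stop over the seated disc (horizontal distance between disc and recess below 0.003 m and z of disc in the frame of recess below 0.002 m and angle between disc's own z axis and vertical below 0.06 rad and value of joint retainer above 1.45 rad), for 0.2 s.
At the end, for the whole second after the job is handed in: The disc lies in the recess: within 3 mm of its centre, underside within 2 mm of the recess floor, tilted less than 0.06 rad, at rest; the retainer is at 1.45 rad or more (stop 1.571); the bush is within 10 mm and the other things within 15 mm of where they were (all of step 2 and linear speed of disc below 0.01 m/s and distance of bush from where it was at the start of the episode below 0.01 m and distance of each of gauge, drift, dish, dieset, driver, oil from where it was at the start of the episode below 0.015 m); the robot touches nothing.
It fails at once if the disc is lifted more than 12 mm off the jig's top (height (world z) of disc above 0.042 m).
It fails at once if the disc falls off the jig (height (world z) of disc below 0.015 m).
It fails at once if the steel drill bush is shifted more than 10 mm (distance of bush from where it was at the start of the episode above 0.01 m).
It fails at once if another thing on the bench is shifted more than 15 mm (distance of any of gauge, drift, dish, dieset, driver, oil from where it was at the start of the episode above 0.015 m).
It also fails if it takes over 64 s, if anything falls off the work surface, if the arm or the gripper's body presses on something with over 40 N, if the wrist force passes 120 N, or if a joint passes its speed limit or range.

## Working session

There is one attempt and no reset: what is moved stays moved. The work goes in short steps, Python scripts to look and compute and a tool call to move; the robot and the scene stay as the last step left them, time stands still between calls to the robot, and variables do not carry over. Pictures are saved under pics/ and viewed, about 8 in all and at most 12, crops included, and the job is handed in when it is done.

Besides the shell and the picture viewer there is one more tool, called as name(argument=value, ...) on one line, values as JSON. apply_moves: Moves the arm, as the interface text tells. Its arguments: {"type":"object","properties":{"deltas":{"type":"array","items":{"type":"object","properties":{"translation":{"type":"array","items":{"type":"number"}},"turn":{"type":"array","items":{"type":"number"}},"hand":{"type":"number"}}}},"newtons":{"type":"number"}},"required":["deltas"]}

```bash
mkdir -p pics
cat > h.py <<'E'
import numpy as np, cv2
from bench import readout, camera, calibration, order
def snap(n,f):
    c=calibration(n); im=camera(n); cv2.imwrite(f'pics/{f}.png',im[...,::-1]); np.savez(f'pics/{f}.npz',im=im,E=c['extrinsics'],k=[c['fx'],c['fy'],c['cx'],c['cy']]); return im
def load(f):
    d=np.load(f'pics/{f}.npz'); return d['im'],d['E'],d['k']
def ray(f,u,v,z):
    _,E,k=load(f); R,t=E[:3,:3],E[:3,3]; o=-R.T@t; d=R.T@np.array([(u-k[2])/k[0],(v-k[3])/k[1],1]); return o+d*(z-o[2])/d[2]
def proj(f,p):
    _,E,k=load(f); q=E[:3,:3]@np.array(p)+E[:3,3]; return np.array([k[0]*q[0]/q[2]+k[2],k[1]*q[1]/q[2]+k[3]])
E
python3 - <<'E'
from h import *
a=snap('scene','s1');w=snap('wrist','w1')
for n in('scene','side','wrist'):
    c=calibration(n);E=np.array(c['extrinsics']);print(n,c['fx'],(-E[:3,:3].T@E[:3,3]).round(3),E[2,:3].round(2))
print(readout.read_state())
E
```

```text
scene 377.8926409362908 [0.841 0.485 1.102] [-0.23 -0.48 -0.84]
side 475.65532073159716 [0.176 0.759 0.883] [ 0.32 -0.68 -0.66]
wrist 282.3102045919448 [0.626 0.079 0.385] [-0.   -0.29 -0.96]
{'time': 0.1, 'joint_positions': array([-0.02258907,  0.33278885, -0.06470688,  1.46089372,  0.02157814,
        1.34989324, -0.0884752 ]), 'joint_vel': array([ 1.57692419e-03, -7.53920491e-04,  2.03090071e-04, -1.57397522e-03,
        1.85224841e-03,  2.21192730e-05, -1.16530605e-03]), 'joint_torque': array([ 3.16136166e-04, -6.24538064e+01,  2.38312193e-02, -3.90717781e+01,
       -6.15657773e-02,  3.65302863e-02,  4.60620026e-05]), 'ee_pos': array([ 6.24615946e-01, -2.77893939e-07,  2.04728532e-01]), 'eef_rot': array([ 7.07094066e-01,  7.07119202e-01, -4.68313861e-04, -4.42624052e-04]), 'ft_force': array([ 0.02091249, -0.06578431, -0.02531342]), 'torque': array([-0.02735467, -0.02549287, -0.00636542]), 'width': 0.08662828401616571}
```

View pics/s1.png

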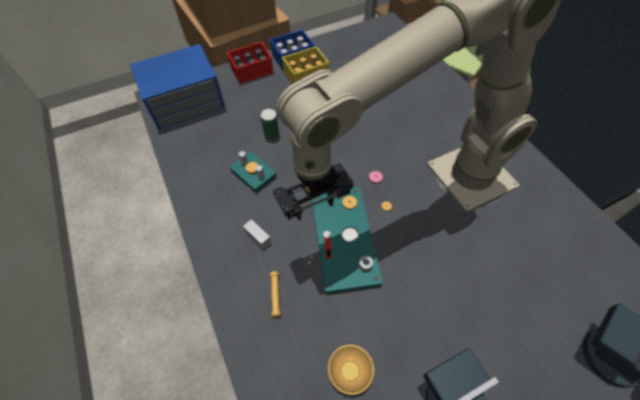

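View pics/w1.png

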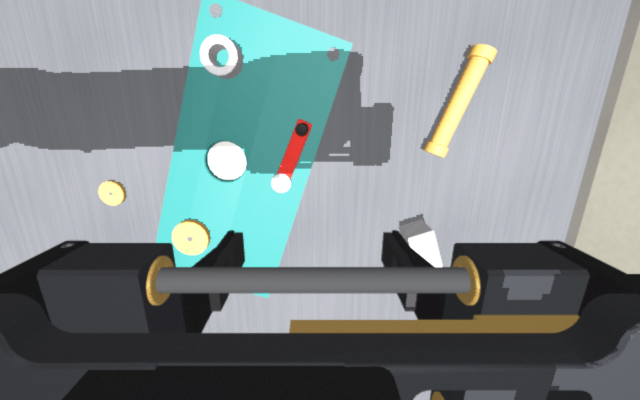

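Wrist view: the brass disc on the jig is at (190,238), the recess at (226,161), the pivot at (281,184), the black pin at (302,128) and the bush at (219,55). The scene view shows these disc-like things:
- brass on the jig at (349,202)
- small brass on the bench at (386,206)
- pink at (376,177)
- brass on the die set at about (253,168)

The one on the jig top fits the description. Next I'll measure it and confirm it in a crop.

Run:
```python
from h import *
im,E,k=load('w1')
hsv=cv2.cvtColor(im,cv2.COLOR_RGB2HSV)
def blob(mask,u,v):
    n,l,s,c=cv2.connectedComponentsWithStats(mask.astype(np.uint8)); i=l[v,u]; m=(l==i).astype(np.uint8)
    cs,_=cv2.findContours(m,cv2.RETR_EXTERNAL,cv2.CHAIN_APPROX_NONE); return max(cs,key=len)[:,0,:],s[i]
H,S,V=[hsv[...,i].astype(int) for i in range(3)]
for nm,m,u,v,z in [('disc',(H>10)&(H<35)&(S>80)&(V>90),182,240,.04),('small',(H>10)&(H<35)&(S>80)&(V>90),105,192,.006),
  ('recess',(S<70)&(V>120),226,161,.03),('pivot',(S<70)&(V>120),281,184,.048),('pin',(V<60),302,128,.075),('bush',(S<60)&(V>90),206,45,.058)]:
    c,s=blob(m,u,v); P=np.array([ray('w1',x,y,z)[:2] for x,y in c],np.float32)
    (cx,cy),r=cv2.minEnclosingCircle(P); print(nm,hsv[v,u],s,'circ',round(cx,4),round(cy,4),'diam',round(2*r,4),'mean',((P.max(0)+P.min(0))/2).round(4))
a=cv2.resize(im[20:290,90:370],None,fx=2.2,fy=2.2,interpolation=cv2.INTER_CUBIC); cv2.imwrite('pics/c1.png',a[...,::-1])
for u,v in [(350,43),(267,297),(203,0),(158,240)]: print(ray('w1',u,v,.03).round(4))
```

```text
disc [ 30  65 255] [     0      0    640    400 248853] circ 0.6364 -0.2157 diam 1.0672 mean [ 0.6364 -0.0806]
small [ 30  67 255] [     0      0    640    400 248853] circ 0.6374 -0.2447 diam 1.1725 mean [ 0.6374 -0.0964]
recess [  0   0 255] [ 207  141   40   39 1237] circ 0.5177 0.0255 diam 0.0503 mean [0.5176 0.0258]
pivot [  0   0 255] [271 173  21  21 323] circ 0.588 0.0014 diam 0.0275 mean [0.5874 0.0007]
pin [120   9  58] [297 124  10  11  82] circ 0.6143 0.0659 diam 0.0117 mean [0.6143 0.0659]
bush [  0   0 255] [ 199   34   44   45 1308] circ 0.5301 0.1385 diam 0.0465 mean [0.5298 0.139 ]
[0.6681 0.1578 0.03  ]
[ 0.5594 -0.1737  0.03  ]
[0.5075 0.1995 0.03  ]
[ 0.4145 -0.0832  0.03  ]
```

View pics/c1.png

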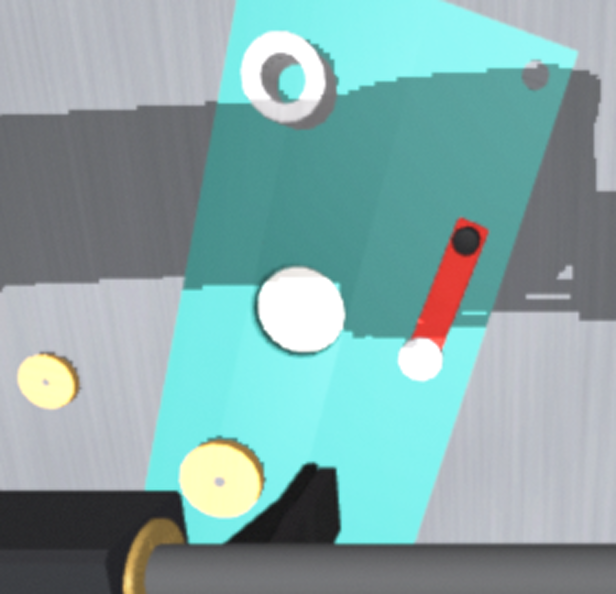

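The crop confirms it: the disc on the jig (190,238) is brass and larger than the bench one at (111,193). The black thing near it is the open finger. Now I'll measure the disc.

```bash
cat >> h.py <<'E'
def disc(f,u,v,z=.04):
    im,E,k=load(f); hsv=cv2.cvtColor(im,cv2.COLOR_RGB2HSV).astype(int); m=((hsv[...,0]>12)&(hsv[...,0]<38)&(hsv[...,1]>45)&(hsv[...,2]>215)).astype(np.uint8)
    m=cv2.morphologyEx(m,cv2.MORPH_CLOSE,np.ones((5,5),np.uint8)); n,l,s,c=cv2.connectedComponentsWithStats(m); i=l[int(v),int(u)]
    cs,_=cv2.findContours((l==i).astype(np.uint8),cv2.RETR_EXTERNAL,cv2.CHAIN_APPROX_NONE); c=max(cs,key=len)[:,0,:]
    P=np.array([ray(f,x,y,z)[:2] for x,y in c],np.float32); (cx,cy),r=cv2.minEnclosingCircle(P); return s[i],np.array([cx,cy]).round(4),round(2*r,4)
E
python3 - <<'E'
from h import *
print('disc',disc('w1',186,238)); print('small',disc('w1',106,193,.006))
r=np.array([.5177,.0257]); d=disc('w1',186,238)[1]; v=r-d; n=np.linalg.norm(v); u=v/n
print('dist',n,'dir',u,'turn',-np.arctan2(u[0],u[1]),'start behind',d-u*.065)
E
```

```text
disc (array([172, 221,  37,  34, 939], dtype=int32), array([ 0.4633, -0.0757]), 0.0484)
small (array([ 98, 181,  26,  25, 496], dtype=int32), array([ 0.3453, -0.0233]), 0.0357)
dist 0.1150709346446791 dir [0.47275187 0.88119559] turn -0.49241105816596453 start behind [ 0.43257113 -0.13297771]
```

apply_moves(deltas=[{"translation":[-0.038,-0.026,0],"turn":[0,0,-0.1],"hand":0.03},{"translation":[-0.038,-0.026,0],"turn":[0,0,-0.1],"hand":0.03},{"translation":[-0.038,-0.026,0],"turn":[0,0,-0.1],"hand":0.03},{"translation":[-0.038,-0.026,0],"turn":[0,0,-0.1],"hand":0.03},{"translation":[-0.038,-0.026,0],"turn":[0,0,-0.1],"hand":0.03}])

```text
time: 0.6
ee_pos: [0.4295, -0.1282, 0.1997]
eef_rot: [0.862, 0.506, -0.001, -0.004]
ft_force: [0.4, -0.9, 1.2]
width: 0.0549
```

apply_moves(deltas=[{"translation":[0.0,-0.005,-0.04],"turn":[0,0,0],"hand":0.03},{"translation":[0,0,-0.04],"turn":[0,0,0],"hand":0.03},{"translation":[0,0,0],"turn":[0,0,0],"hand":0.03}])

```text
time: 0.9
ee_pos: [0.4248, -0.1382, 0.1196]
eef_rot: [0.866, 0.501, 0.0, -0.002]
ft_force: [-0.6, -0.2, 0.4]
width: 0.0339
```

Run:
```python
from h import *
im=snap('wrist','w2'); print(readout.read_state()['ee_pos'],readout.read_state()['width'])
u=proj('w2',[.4633,-.0757,.04]); print(u, proj('w2',[.5177,.0257,.03]))
print(disc('w2',u[0]+4,u[1]))
```

```text
[ 0.4265085  -0.13842738  0.12221578] 0.031848603461913275
[313.98448824 123.88967127] [309.88552009 -24.04546432]
(array([     0,      0,    640,    400, 252904], dtype=int32), array([ 0.3607, -0.2639]), 0.8018)
```

View pics/w2.png

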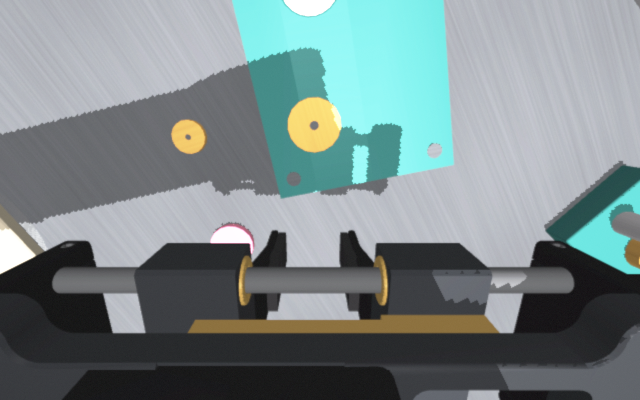

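apply_moves(deltas=[{"translation":[0.0025,-0.0015,-0.04],"turn":[0,0,0.03],"hand":0.03},{"translation":[0,0,-0.02],"turn":[0,0,0],"hand":0.03},{"translation":[0,0,0],"turn":[0,0,0],"hand":0.03}])

```text
time: 1.25
ee_pos: [0.4339, -0.1398, 0.0667]
eef_rot: [0.857, 0.515, 0.004, 0.001]
ft_force: [1.2, 0.7, 0.4]
width: 0.0302
```

apply_moves(deltas=[{"translation":[-0.003,0.002,-0.016],"turn":[0,0,0],"hand":0.03},{"translation":[0,0,0],"turn":[0,0,0],"hand":0.03},{"translation":[0,0,0],"turn":[0,0,0],"hand":0.03}])

```text
time: 1.55
ee_pos: [0.4353, -0.1378, 0.0565]
eef_rot: [0.857, 0.516, 0.006, 0.003]
ft_force: [0.9, -0.7, 0.7]
width: 0.0301
```

apply_moves(deltas=[{"translation":[-0.005,0.003,-0.008],"turn":[0,0,0],"hand":0.03},{"translation":[0.005,0.009,-0.002],"turn":[0,0,0],"hand":0.03}])

```text
time: 1.75
ee_pos: [0.4367, -0.1265, 0.0488]
eef_rot: [0.857, 0.515, 0.008, 0.005]
ft_force: [0.6, 1.0, -0.4]
width: 0.0302
```

apply_moves(deltas=[{"translation":[0.005,0.009,-0.001],"turn":[0,0.015,0],"hand":0.03},{"translation":[0.0038,0.007,-0.001],"turn":[0,0,0],"hand":0.03},{"translation":[0.0028,0.0053,0],"turn":[0,0,0],"hand":0.03},{"translation":[0.0028,0.0053,0],"turn":[0,0,0],"hand":0.03},{"translation":[0.0028,0.0053,0],"turn":[0,0,0],"hand":0.03}])

```text
time: 2.25
ee_pos: [0.4568, -0.0899, 0.0475]
eef_rot: [0.856, 0.516, 0.001, 0.001]
ft_force: [0.0, -0.1, -1.0]
width: 0.0302
```

Run:
```python
from h import *
im=snap('wrist','w3'); print(readout.read_state()['ee_pos'])
print(proj('w3',[.4633,-.0757,.04]), proj('w3',[.5177,.0257,.03]))
```

```text
[ 0.45730426 -0.08897677  0.04756161]
[309.54270843 211.59199651] [310.29066682  30.2036535 ]
```

View pics/w3.png

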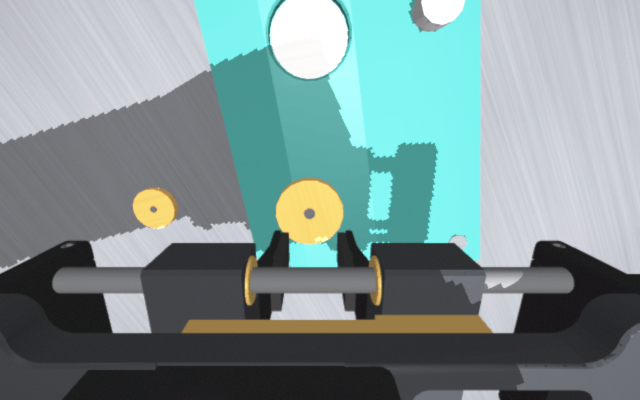

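apply_moves(deltas=[{"translation":[0.0028,0.0053,0],"turn":[0,0,0],"hand":0.03},{"translation":[0.0028,0.0053,0],"turn":[0,0,0],"hand":0.03},{"translation":[0.0028,0.0053,0],"turn":[0,0,0],"hand":0.03},{"translation":[0.0028,0.0053,0],"turn":[0,0,0],"hand":0.03},{"translation":[0.0028,0.0053,0],"turn":[0,0,0],"hand":0.03}])

```text
time: 2.8
ee_pos: [0.472, -0.061, 0.0475]
eef_rot: [0.856, 0.516, 0.002, 0.001]
ft_force: [0.5, -0.6, 1.0]
width: 0.0303
```

```bash
cat >> h.py <<'E'
def ell(f,z,lo,hi,u0,v0,win=60):
    "circle fit in world plane z of a colour blob near (u0,v0)"
    im,E,k=load(f); m=cv2.inRange(cv2.cvtColor(im,cv2.COLOR_RGB2HSV),lo,hi); w=np.zeros_like(m); cv2.circle(w,(int(u0),int(v0)),win,255,-1); m=cv2.morphologyEx(m&w,cv2.MORPH_OPEN,np.ones((3,3),np.uint8))
    n,l,s,c=cv2.connectedComponentsWithStats(m); i=1+np.argmax(s[1:,4]); cs,_=cv2.findContours((l==i).astype(np.uint8),cv2.RETR_EXTERNAL,cv2.CHAIN_APPROX_NONE); q=max(cs,key=len)
    P=np.array([ray(f,x,y,z)[:2] for x,y in q[:,0]],np.float32); (cx,cy),r=cv2.minEnclosingCircle(P); return s[i],np.array([cx,cy]).round(4),round(2*r,4)
Y=((12,90,140),(32,255,255)); W=((0,0,170),(179,60,255))
E
python3 - <<'E'
from h import *
im=snap('wrist','w4'); print(readout.read_state()['ee_pos'])
u=proj('w3',[.4633,-.0757,.04]);print('w3 disc',ell('w3',.04,*Y,*u,45))
print('w4 disc',ell('w4',.04,*Y,310,212,45))
u=proj('w4',[.5177,.0257,.03]);print(u,'recess',ell('w4',.03,*W,*u,55),ell('w4',.022,*W,*u,55))
E
```

```text
[ 0.47253216 -0.05996211  0.04759444]
w3 disc (array([ 276,  178,   67,   66, 3324], dtype=int32), array([ 0.463 , -0.0755]), 0.0488)
w4 disc (array([ 289,  222,   49,   30, 1217], dtype=int32), array([ 0.4703, -0.0665]), 0.0373)
[310.40237453  86.89958593] recess (array([ 273,   51,   73,   78, 4518], dtype=int32), array([0.5156, 0.0238]), 0.0484) (array([ 273,   51,   73,   78, 4518], dtype=int32), array([0.5159, 0.0244]), 0.0503)
```

View pics/w4.png

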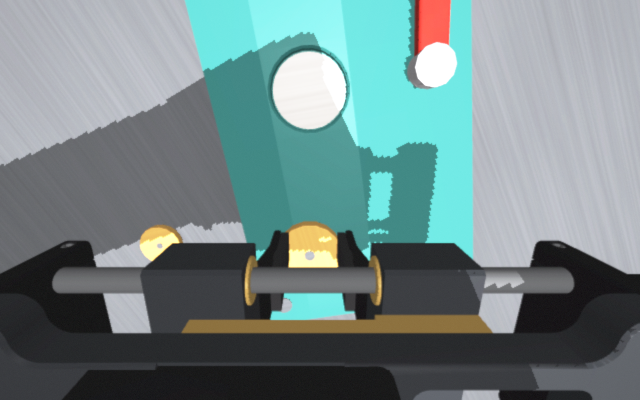

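Run:
```python
from h import *
u=np.array([.4728,.8812])
print('unmoved centre',proj('w4',[.4633,-.0757,.04]),'front edge',proj('w4',[.4633+.024*u[0],-.0757+.024*u[1],.04]))
s=readout.read_state();print(s['ee_pos'],s['ft_force'])
print('tip centre',proj('w4',[*s['ee_pos'][:2],.0336]))
E=load('w4')[1];print((-E[:3,:3].T@E[:3,3]).round(4))
snap('side','d1'); p=proj('d1',[.4725,-.06,.04]).astype(int); print(p)
im=load('d1')[0]; x,y=p; cv2.imwrite('pics/d1c.png',cv2.resize(im[max(0,y-60):y+60,max(0,x-80):x+80],None,fx=5,fy=5,interpolation=cv2.INTER_CUBIC)[...,::-1])
```

```text
unmoved centre [309.72879476 253.83611021] front edge [309.83832541 223.19495359]
[ 0.47253216 -0.05996211  0.04759444] [-0.51983703  2.14601815 -0.07643444]
tip centre [310.81344939 227.39609779]
[0.5097 0.0086 0.2275]
[354 220]
```

View pics/d1c.png

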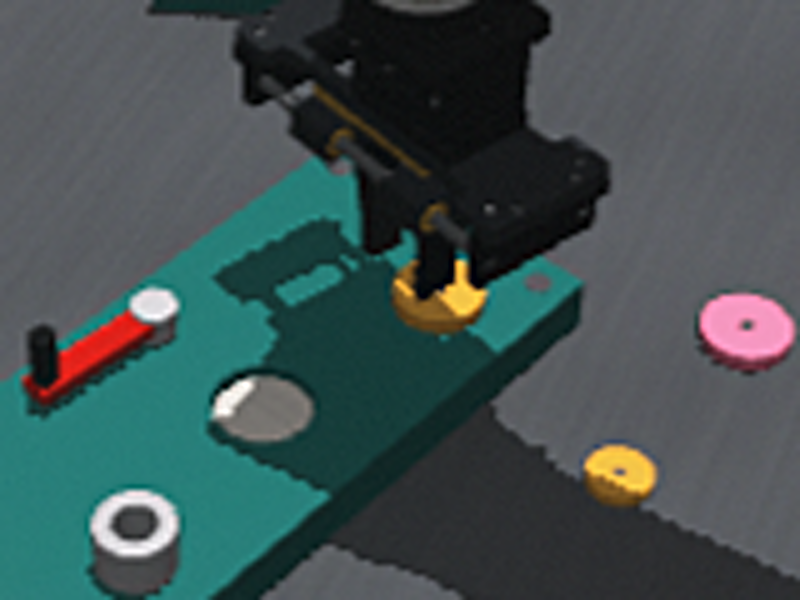

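The fingertips have passed over the disc and it has not moved: the predicted unmoved centre (310,254) matches the hole seen at (310,256). So the tips stand higher than I assumed. I'll lift, go back, and find the jig top by touch.

apply_moves(deltas=[{"translation":[0,0,0.015],"turn":[0,0,0],"hand":0.03},{"translation":[-0.013,-0.024,0.005],"turn":[0,0,0],"hand":0.03},{"translation":[-0.013,-0.024,0],"turn":[0,0,0],"hand":0.03},{"translation":[-0.007,-0.012,0],"turn":[0,0,0],"hand":0.03},{"translation":[0,0,0],"turn":[0,0,0],"hand":0.03}])

```text
time: 3.4
ee_pos: [0.4379, -0.1223, 0.0682]
eef_rot: [0.856, 0.517, 0.001, 0.001]
ft_force: [-0.0, 0.4, 0.4]
width: 0.0303
```

Run:
```python
from h import *
s=readout.read_state();print(s['ee_pos'],s['eef_rot'],s['ft_force'])
snap('wrist','w5');p=proj('w5',[.4633,-.0757,.04]);print(p,ell('w5',.04,*Y,*p,50))
```

```text
[ 0.43789941 -0.1222682   0.06818972] [8.55687835e-01 5.17489986e-01 1.44411847e-03 5.98340122e-04] [-0.02689575  0.36801046  0.40061958]
[311.99746306 154.16880157] (array([ 280,  123,   64,   64, 3185], dtype=int32), array([ 0.4626, -0.0764]), 0.0477)
```

apply_moves(deltas=[{"translation":[0,0,-0.015],"turn":[0,0,0],"hand":0.03},{"translation":[0,0,-0.006],"turn":[0,0,0],"hand":0.03},{"translation":[0,0,-0.002],"turn":[0,0,0],"hand":0.03}])

```text
time: 3.75
ee_pos: [0.4401, -0.1193, 0.0451]
eef_rot: [0.855, 0.519, 0.002, 0.001]
ft_force: [0.8, 0.1, -0.0]
width: 0.03
```

apply_moves(deltas=[{"translation":[0,0,-0.002],"turn":[0,0,0],"hand":0.03},{"translation":[0,0,-0.002],"turn":[0,0,0],"hand":0.03}])

```text
time: 3.95
ee_pos: [0.4407, -0.1183, 0.0411]
eef_rot: [0.855, 0.519, 0.003, 0.001]
ft_force: [-0.2, -0.3, 0.4]
width: 0.0301
```

apply_moves(deltas=[{"translation":[0,0,-0.002],"turn":[0,0,0],"hand":0.03},{"translation":[0,0,-0.001],"turn":[0,0,0],"hand":0.03}])

```text
time: 4.15
ee_pos: [0.4411, -0.1181, 0.0381]
eef_rot: [0.854, 0.519, 0.003, 0.001]
ft_force: [-0.5, -0.7, 0.1]
width: 0.0298
```

apply_moves(deltas=[{"translation":[0,0,-0.0015],"turn":[0,0,0],"hand":0.03}])

```text
time: 4.25
ee_pos: [0.4412, -0.1181, 0.0367]
eef_rot: [0.854, 0.519, 0.003, 0.001]
ft_force: [-0.1, -0.0, -0.1]
width: 0.0297
```

apply_moves(deltas=[{"translation":[0,0,-0.0015],"turn":[0,0,0],"hand":0.03}])

```text
time: 4.35
ee_pos: [0.4413, -0.1181, 0.0352]
eef_rot: [0.854, 0.519, 0.003, 0.001]
ft_force: [-0.4, -0.4, -0.5]
width: 0.0301
```

Run:
```python
from h import *
snap('side','d2');snap('wrist','w6');s=readout.read_state();print(s['ee_pos'],s['ft_force'])
x,y=proj('d2',[*s['ee_pos'][:2],.03]).astype(int);print(x,y)
a=cv2.resize(load('d2')[0][y-45:y+30,x-50:x+50],None,fx=6,fy=6,interpolation=cv2.INTER_CUBIC)
b=cv2.resize(load('w6')[0][100:330,180:460],None,fx=1.6,fy=1.6); c=np.zeros((450,1200,3),np.uint8); c[:,:600]=a[:450]; c[:368,620:1068]=b
c=cv2.resize(c[:,:1070],None,fx=.745,fy=.745);print(c.shape); cv2.imwrite('pics/d2c.png',c[...,::-1])
p=proj('w6',[.463,-.076,.04]);print(p,ell('w6',.04,*Y,*p,50))
```

```text
[ 0.44111059 -0.11809288  0.03506446] [-0.42759222  0.21752384 -0.67071428]
374 212
(335, 797, 3)
[310.69869308 169.84148543] (array([ 273,  132,   76,   75, 4318], dtype=int32), array([ 0.4627, -0.0763]), 0.0478)
```

View pics/d2c.png

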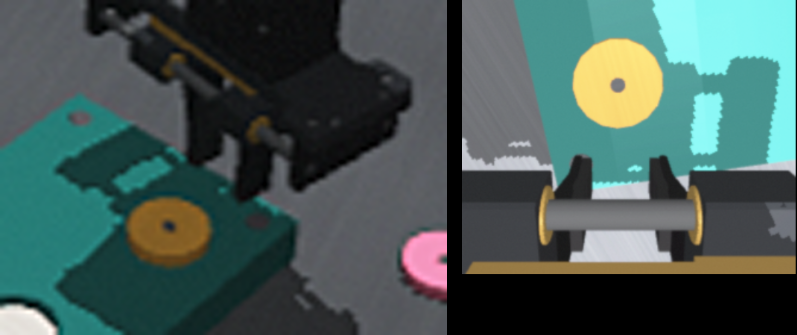

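Run:
```python
from h import *
def tri(a,pa,b,pb):
    A=[]
    for f,(u,v) in((a,pa),(b,pb)):
        _,E,k=load(f);P=np.array([[k[0],0,k[2]],[0,k[1],k[3]],[0,0,1]])@E[:3]; A+=[u*P[2]-P[0],v*P[2]-P[1]]
    X=np.linalg.svd(np.array(A))[2][-1];return X[:3]/X[3]
for q in [((283,232),(377,210)),((283,232),(379,211)),((345,232),(370,203))]:
    X=tri('w6',q[0],'d2',q[1]);print(X.round(4),proj('w6',X)-q[0],proj('d2',X)-q[1])
for z in(.02,.03,.04,.05): print(z,proj('d2',[.4235,-.1085,z]),proj('w6',[.4235,-.1085,z]))
```

```text
[ 0.43   -0.1011  0.0564] [-1.44104744  3.73465027] [-0.30061548  0.15623628]
[ 0.4263 -0.1047  0.0507] [-2.83073381  7.25425566] [-0.60695735  0.31259921]
[ 0.4588 -0.124   0.0504] [-5.25806499 10.06117247] [-0.92190492  0.31516041]
0.02 [379.13196471 219.31654452] [283.77203796 227.93989758]
0.03 [379.38999056 216.53543894] [282.44692877 233.24685311]
0.04 [379.65080243 213.7243046 ] [280.98791934 239.09006831]
0.05 [379.91444568 210.88265251] [279.37363408 245.55515072]
```

Both views show the fingertips still over the jig top and above it, although the TCP reads 0.035. The stated 14 mm does not hold here, so I'll keep descending until I feel contact.

apply_moves(deltas=[{"translation":[0,0,-0.003],"turn":[0,0,0],"hand":0.03},{"translation":[0,0,-0.002],"turn":[0,0,0],"hand":0.03}])

```text
time: 4.65
ee_pos: [0.4413, -0.1182, 0.03]
eef_rot: [0.855, 0.519, 0.003, 0.001]
ft_force: [0.5, 0.2, 0.8]
width: 0.0302
```

apply_moves(deltas=[{"translation":[0,0,-0.002],"turn":[0,0,0],"hand":0.03}])

```text
time: 4.75
ee_pos: [0.4413, -0.1182, 0.0278]
eef_rot: [0.855, 0.519, 0.003, 0.001]
ft_force: [0.2, -0.5, -0.1]
width: 0.0303
```

apply_moves(deltas=[{"translation":[0,0,-0.002],"turn":[0,0,0],"hand":0.03}])

```text
time: 4.85
ee_pos: [0.4413, -0.1182, 0.0256]
eef_rot: [0.855, 0.519, 0.003, 0.001]
ft_force: [-0.2, 0.2, 0.0]
width: 0.0304
```

apply_moves(deltas=[{"translation":[0,0,-0.002],"turn":[0,0,0],"hand":0.03}])

```text
time: 4.95
ee_pos: [0.4412, -0.1182, 0.0234]
eef_rot: [0.855, 0.519, 0.003, 0.001]
ft_force: [0.3, -0.7, 0.8]
width: 0.0303
```

apply_moves(deltas=[{"translation":[0,0,-0.002],"turn":[0,0,0],"hand":0.03}])

```text
time: 5.05
ee_pos: [0.4412, -0.1182, 0.0212]
eef_rot: [0.855, 0.519, 0.003, 0.001]
ft_force: [-0.5, 0.2, -0.3]
width: 0.0299
```

apply_moves(deltas=[{"translation":[0,0,-0.001],"turn":[0,0,0],"hand":0.03}])

```text
time: 5.15
ee_pos: [0.4411, -0.1182, 0.0199]
eef_rot: [0.855, 0.519, 0.003, 0.001]
ft_force: [-0.1, 0.0, 0.9]
width: 0.0303
```

Run:
```python
from h import *
snap('side','d3');s=readout.read_state();print(s['ee_pos'],s['ft_force'])
x,y=proj('d3',[*s['ee_pos'][:2],.03]).astype(int);print(x,y)
a=load('d3')[0][y-45:y+30,x-50:x+50]; b=load('d2')[0][y-45:y+30,x-50:x+50]
cv2.imwrite('pics/d3c.png',cv2.resize(np.vstack([a,b]),None,fx=4,fy=4,interpolation=cv2.INTER_CUBIC)[...,::-1])
```

```text
[ 0.44105262 -0.11812621  0.01981512] [ 0.13821177 -1.38429855 -1.40537044]
374 212
```

View pics/d3c.png

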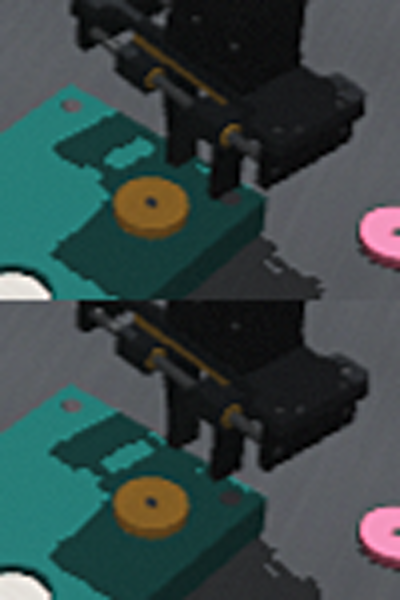

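The tip is now at about (379.5,216.5), which the projection puts at z≈0.030–0.035. So the real tip height is about TCP z + 0.011, and the reported z looks roughly 25 mm low for the fingertips. x and y agree with the wrist view. I'll go on by touch.

apply_moves(deltas=[{"translation":[0,0,-0.001],"turn":[0,0,0],"hand":0.03}])

```text
time: 5.3
ee_pos: [0.4411, -0.1182, 0.0188]
eef_rot: [0.855, 0.519, 0.003, 0.001]
ft_force: [0.4, 0.2, 0.7]
width: 0.0297
```

apply_moves(deltas=[{"translation":[0,0,-0.001],"turn":[0,0,0],"hand":0.03}])

```text
time: 5.4
ee_pos: [0.4412, -0.1182, 0.0178]
eef_rot: [0.855, 0.519, 0.003, 0.001]
ft_force: [-0.2, 0.5, -0.0]
width: 0.0299
```

apply_moves(deltas=[{"translation":[0,0,-0.001],"turn":[0,0,0],"hand":0.03}])

```text
time: 5.5
ee_pos: [0.4412, -0.1182, 0.0167]
eef_rot: [0.855, 0.519, 0.003, 0.001]
ft_force: [0.6, 0.3, 0.3]
width: 0.0299
```

apply_moves(deltas=[{"translation":[0,0,-0.001],"turn":[0,0,0],"hand":0.03},{"translation":[0,0,-0.001],"turn":[0,0,0],"hand":0.03}])

```text
time: 5.7
ee_pos: [0.4413, -0.1182, 0.0146]
eef_rot: [0.855, 0.519, 0.003, 0.001]
ft_force: [-0.5, 0.2, -0.4]
width: 0.0298
```

apply_moves(deltas=[{"translation":[0,0,-0.001],"turn":[0,0,0],"hand":0.03}])

```text
time: 5.8
ee_pos: [0.4413, -0.1182, 0.0136]
eef_rot: [0.855, 0.519, 0.003, 0.001]
ft_force: [1.0, 0.6, 0.3]
width: 0.0302
```

apply_moves(deltas=[{"translation":[0,0,-0.001],"turn":[0,0,0],"hand":0.03}])

```text
time: 5.9
ee_pos: [0.4414, -0.1182, 0.0132]
eef_rot: [0.855, 0.519, 0.003, 0.001]
ft_force: [-9.2, 2.7, 25.8]
width: 0.0298
```

Contact at TCP z = 0.0133 (25.8 N), so the tip height is TCP z + 0.0167. I'll lift 3 mm and push at TCP z≈0.0165.

apply_moves(deltas=[{"translation":[-0.001,0,0.0033],"turn":[0,0,0],"hand":0.03},{"translation":[0.0028,0.0053,0],"turn":[0,0,0],"hand":0.03},{"translation":[0.0028,0.0053,0],"turn":[0,0,0],"hand":0.03},{"translation":[0.0028,0.0053,0],"turn":[0,0,0],"hand":0.03},{"translation":[0.0028,0.0053,0],"turn":[0,0,0],"hand":0.03}])

```text
time: 6.4
ee_pos: [0.4523, -0.0958, 0.0166]
eef_rot: [0.855, 0.519, 0.003, 0.001]
ft_force: [-0.4, -1.5, 1.4]
width: 0.0302
```

apply_moves(deltas=[{"translation":[0.0028,0.0053,0],"turn":[0,0,0],"hand":0.03},{"translation":[0.0028,0.0053,0],"turn":[0,0,0],"hand":0.03}])

```text
time: 6.6
ee_pos: [0.4583, -0.0843, 0.0164]
eef_rot: [0.855, 0.519, 0.003, 0.001]
ft_force: [-0.6, -1.9, 0.5]
width: 0.0301
```

```bash
cat >> h.py <<'E'
def look(f):
    s=readout.read_state(); snap('wrist',f); print(s['time'],s['ee_pos'].round(4),s['ft_force'].round(1))
    R=np.array([.5165,.025]); t=s['ee_pos'][:2]; p=proj(f,[*(t+np.array([.467,.884])*.028),.04]); d=ell(f,.04,*Y,*p,60); print('disc',d,'exp',t+np.array([.467,.884])*.028)
    q=proj(f,[*R,.022]); print('recess',q,ell(f,.022,*W,*q,55))
E
python3 -c "
from h import *
look('w7')"
```

```text
6.6 [ 0.4583 -0.0843  0.0164] [-0.6 -1.9  0.5]
disc (array([ 272,  165,   81,   80, 4932], dtype=int32), array([ 0.4728, -0.0587]), 0.0488) exp [ 0.4713472  -0.05952935]
recess [312.64138462  32.06047533] (array([ 267,    0,   91,   83, 6366], dtype=int32), array([0.5157, 0.0244]), 0.0504)
```

apply_moves(deltas=[{"translation":[0.0028,0.0053,0],"turn":[0,0,0],"hand":0.03},{"translation":[0.0028,0.0053,0],"turn":[0,0,0],"hand":0.03},{"translation":[0.0028,0.0053,0],"turn":[0,0,0],"hand":0.03},{"translation":[0.0028,0.0053,0],"turn":[0,0,0],"hand":0.03},{"translation":[0.0028,0.0053,0],"turn":[0,0,0],"hand":0.03}])

```text
time: 7.15
ee_pos: [0.4737, -0.0551, 0.0164]
eef_rot: [0.855, 0.519, 0.003, 0.001]
ft_force: [-0.1, -1.0, 0.8]
width: 0.0297
```

apply_moves(deltas=[{"translation":[0.0028,0.0053,0],"turn":[0,0,0],"hand":0.03},{"translation":[0.0028,0.0053,0],"turn":[0,0,0],"hand":0.03},{"translation":[0.0028,0.0053,0],"turn":[0,0,0],"hand":0.03},{"translation":[0.0028,0.0053,0],"turn":[0,0,0],"hand":0.03}])

```text
time: 7.55
ee_pos: [0.4859, -0.0319, 0.0164]
eef_rot: [0.855, 0.519, 0.003, 0.001]
ft_force: [-1.6, -1.7, 1.4]
width: 0.03
```

```bash
python3 -c "
from h import *
look('w8')"
```

```text
7.55 [ 0.4859 -0.0319  0.0164] [-1.6 -1.7  1.4]
disc (array([ 272,  165,   81,   80, 4929], dtype=int32), array([ 0.5003, -0.0063]), 0.0487) exp [ 0.4989383  -0.00715588]
recess [312.20692739 141.97238221] (array([ 271,  101,   82,   73, 4674], dtype=int32), array([0.5157, 0.0243]), 0.05)
```

View pics/w8.png

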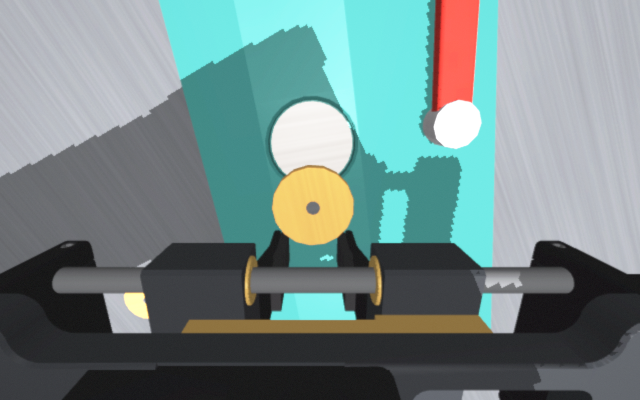

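The disc (312,206) is in line with the recess (312,141), 34 mm away. I'll slow down.

apply_moves(deltas=[{"translation":[0.0018,0.0036,0],"turn":[0,0,0],"hand":0.03},{"translation":[0.0018,0.0036,0],"turn":[0,0,0],"hand":0.03},{"translation":[0.0018,0.0036,0],"turn":[0,0,0],"hand":0.03},{"translation":[0.0018,0.0036,0],"turn":[0,0,0],"hand":0.03},{"translation":[0.0018,0.0036,0],"turn":[0,0,0],"hand":0.03}])

```text
time: 8.1
ee_pos: [0.4958, -0.0119, 0.0164]
eef_rot: [0.855, 0.519, 0.003, 0.001]
ft_force: [0.2, -1.4, 0.7]
width: 0.0302
```

apply_moves(deltas=[{"translation":[0.0012,0.0023,0],"turn":[0,0,0],"hand":0.03},{"translation":[0.0012,0.0023,0],"turn":[0,0,0],"hand":0.03},{"translation":[0.0012,0.0023,0],"turn":[0,0,0],"hand":0.03},{"translation":[0.0012,0.0023,0],"turn":[0,0,0],"hand":0.03}])

```text
time: 8.5
ee_pos: [0.5011, -0.0014, 0.0163]
eef_rot: [0.854, 0.519, 0.003, 0.001]
ft_force: [-0.5, -1.5, 0.2]
width: 0.03
```

```bash
python3 -c "
from h import *
look('w9')"
```

```text
8.5 [ 0.5011 -0.0014  0.0163] [-0.5 -1.5  0.2]
disc (array([ 273,  165,   80,   79, 4768], dtype=int32), array([0.5159, 0.0246]), 0.0479) exp [0.5141815  0.02334728]
recess [313.09670104 196.13949398] (array([280, 160,  64,  19, 324], dtype=int32), array([0.5217, 0.0371]), 0.0398)
```

apply_moves(deltas=[{"translation":[0.0009,0.0018,0],"turn":[0,0,0],"hand":0.03},{"translation":[0.0009,0.0018,0],"turn":[0,0,0],"hand":0.03}])

```text
time: 8.75
ee_pos: [0.5033, 0.0032, 0.0163]
eef_rot: [0.854, 0.52, 0.003, 0.001]
ft_force: [0.1, -0.2, 0.5]
width: 0.03
```

```bash
python3 -c "
from h import *
look('w10')
a=load('w9')[0][130:280,230:400];b=load('w10')[0][130:280,230:400]
cv2.imwrite('pics/w10c.png',cv2.resize(np.hstack([a,b]),None,fx=2.3,fy=2.3,interpolation=cv2.INTER_CUBIC)[...,::-1])"
```

```text
8.75 [0.5033 0.0032 0.0163] [ 0.1 -0.2  0.5]
disc (array([ 274,  171,   78,   75, 4424], dtype=int32), array([0.5172, 0.0269]), 0.0464) exp [0.51632938 0.02798079]Traceback (most recent call last):
  File "<string>", line 3, in <module>
    look('w10')
    ~~~~^^^^^^^
  File "h.py", line 25, in look
    q=proj(f,[*R,.022]); print('recess',q,ell(f,.022,*W,*q,55))
                                          ~~~^^^^^^^^^^^^^^^^^
  File "h.py", line 19, in ell
    n,l,s,c=cv2.connectedComponentsWithStats(m); i=1+np.argmax(s[1:,4]); cs,_=cv2.findContours((l==i).astype(np.uint8),cv2.RETR_EXTERNAL,cv2.CHAIN_APPROX_NONE); q=max(cs,key=len)
                                                     ~~~~~~~~~^^^^^^^^^
    return _wrapfunc(a, 'argmax', axis=axis, out=out, **kwds)
    return bound(*args, **kwds)
ValueError: attempt to get argmax of an empty sequence
```

```bash
python3 -c "
from h import *
for z in(.032,.034): print(z,ell('w10',z,*Y,313,207,60))
for f in('w8','w9','w10'): print(f,ell(f,.04,*Y,313,207,60))"
```

```text
0.032 (array([ 274,  171,   78,   75, 4424], dtype=int32), array([0.5159, 0.0246]), 0.0489)
0.034 (array([ 274,  171,   78,   75, 4424], dtype=int32), array([0.5163, 0.0252]), 0.0482)
w8 (array([ 272,  165,   81,   80, 4929], dtype=int32), array([ 0.5003, -0.0063]), 0.0487)
w9 (array([ 273,  165,   80,   79, 4768], dtype=int32), array([0.5159, 0.0246]), 0.0479)
w10 (array([ 274,  171,   78,   75, 4424], dtype=int32), array([0.5172, 0.0269]), 0.0464)
```

At the seated height (z 0.032) the disc fits 48.9 mm across at (0.5159, 0.0246), against a recess at (0.5158, 0.0244), so it is home. Next I'll lift and go over the retainer pin, with the jaws straddling it along its direction of travel.

apply_moves(deltas=[{"translation":[0,0,0.025],"turn":[0,0,0],"hand":0.03},{"translation":[0,0,0.04],"turn":[0,0,0],"hand":0.034},{"translation":[0.035,0.02,0.01],"turn":[0,0,0.04],"hand":0.034},{"translation":[0.035,0.02,0],"turn":[0,0,0.03],"hand":0.034},{"translation":[0.03,0.017,0],"turn":[0,0,0],"hand":0.034}])

```text
time: 9.3
ee_pos: [0.6034, 0.0592, 0.0958]
eef_rot: [0.836, 0.549, 0.003, 0.001]
ft_force: [0.9, -0.2, -0.3]
width: 0.0337
```

apply_moves(deltas=[{"translation":[0,0,0],"turn":[0,0,0],"hand":0.034},{"translation":[0,0,0],"turn":[0,0,0],"hand":0.034}])

```text
time: 9.5
ee_pos: [0.6061, 0.0626, 0.0954]
eef_rot: [0.835, 0.55, 0.004, 0.001]
ft_force: [-1.1, -0.9, -0.3]
width: 0.034
```

Run:
```python
from h import *
s=readout.read_state();print(s['ee_pos'],s['eef_rot'],s['joint_positions'].round(2),s['width'])
snap('wrist','w11'); print('pin exp',proj('w11',[.6143,.0659,.075]),'bar mid',proj('w11',[.60,.033,.045]))
print('tcp at .075',proj('w11',[*s['ee_pos'][:2],.075]))
p=proj('w11',[.5159,.0246,.032]);print('disc px',p)
if 0<p[0]<640 and 0<p[1]<400: print(ell('w11',.032,*Y,*p,60))
```

```text
[0.60605149 0.06264843 0.09536066] [8.35203804e-01 5.49928244e-01 3.61146806e-03 7.00371131e-04] [-0.13  0.37 -0.06  1.64  0.02  1.12 -0.6 ] 0.03400794124926758
pin exp [319.06878559 217.78192716] bar mid [317.76890961 244.31277225]
tcp at .075 [310.73960211 225.55312634]
disc px [241.42343496 277.30688922]
(array([202, 320,  78,  12, 813], dtype=int32), array([ 0.4914, -0.0207]), 0.0791)
```

View pics/w11.png

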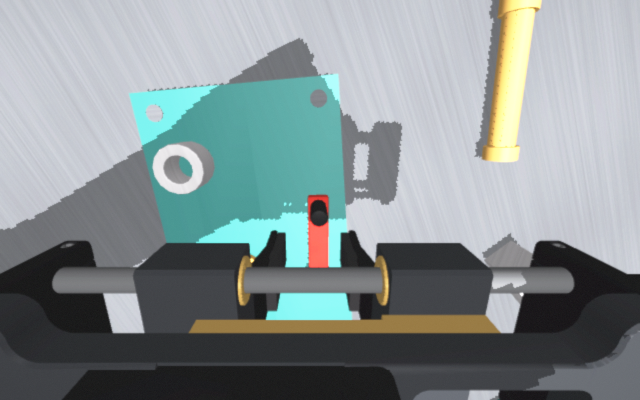

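The pin top is at (319,216), where I expected it (319,218), and it sits between the fingers. I'll shift 8 mm and descend to straddle it with the tips about 10 mm above the bar.

apply_moves(deltas=[{"translation":[0.008,0.003,0],"turn":[0,0,0],"hand":0.034},{"translation":[0.001,0.0,-0.012],"turn":[0,0,0],"hand":0.034},{"translation":[0,0,-0.012],"turn":[0,0,0],"hand":0.034}])

```text
time: 9.85
ee_pos: [0.6153, 0.0646, 0.0715]
eef_rot: [0.836, 0.549, 0.005, 0.001]
ft_force: [-0.5, -0.3, -0.6]
width: 0.034
```

apply_moves(deltas=[{"translation":[0,0,-0.012],"turn":[0,0,0],"hand":0.034},{"translation":[0,0,-0.01],"turn":[0,0,0],"hand":0.034},{"translation":[0,0,-0.008],"turn":[0,0,0],"hand":0.034}])

```text
time: 10.15
ee_pos: [0.6134, 0.0636, 0.0368]
eef_rot: [0.836, 0.549, 0.003, 0.001]
ft_force: [0.1, -0.4, 0.2]
width: 0.0343
```

Run:
```python
import numpy as np
C=np.array([.5871,.001]);R=.0705
a=1.173;p=np.array([.6134,.0636])
for i in range(15):
    a+=.12;q=C+R*np.array([np.cos(a),np.sin(a)]);print(i+1,round(a,3),q.round(4),(q-p).round(4));p=q
```

```text
1 1.293 [0.6064 0.0688] [-0.007   0.0052]
2 1.413 [0.5982 0.0706] [-0.0083  0.0018]
3 1.533 [0.5898 0.0714] [-0.0084  0.0008]
4 1.653 [0.5813 0.0713] [-0.0085 -0.0002]
5 1.773 [0.5729 0.0701] [-0.0084 -0.0012]
6 1.893 [0.5648 0.0679] [-0.0082 -0.0022]
7 2.013 [0.5569 0.0647] [-0.0078 -0.0032]
8 2.133 [0.5495 0.0606] [-0.0074 -0.0041]
9 2.253 [0.5426 0.0557] [-0.0069 -0.0049]
10 2.373 [0.5364 0.05  ] [-0.0062 -0.0057]
11 2.493 [0.5309 0.0436] [-0.0055 -0.0064]
12 2.613 [0.5262 0.0366] [-0.0047 -0.007 ]
13 2.733 [0.5224 0.029 ] [-0.0038 -0.0075]
14 2.853 [0.5195 0.0211] [-0.0029 -0.0079]
15 2.973 [0.5176 0.0128] [-0.0019 -0.0082]
```

apply_moves(deltas=[{"translation":[-0.007,0.005,0],"turn":[0,0,0.1],"hand":0.034},{"translation":[-0.0083,0.0018,0],"turn":[0,0,0.12],"hand":0.034},{"translation":[-0.0084,0.0008,0],"turn":[0,0,0.12],"hand":0.034},{"translation":[-0.0085,-0.0002,0],"turn":[0,0,0.12],"hand":0.034}])

```text
time: 10.55
ee_pos: [0.5805, 0.0707, 0.0333]
eef_rot: [0.684, 0.73, 0.003, 0.0]
ft_force: [0.6, -0.1, 1.4]
width: 0.034
```

apply_moves(deltas=[{"translation":[-0.008,-0.0008,0.002],"turn":[0,0,0.12],"hand":0.034},{"translation":[-0.0082,-0.0022,0.001],"turn":[0,0,0.12],"hand":0.034},{"translation":[-0.0078,-0.0032,0],"turn":[0,0,0.12],"hand":0.034},{"translation":[-0.0074,-0.0041,0],"turn":[0,0,0.12],"hand":0.034}])

```text
time: 10.95
ee_pos: [0.5489, 0.061, 0.0352]
eef_rot: [0.481, 0.877, 0.004, 0.001]
ft_force: [1.4, 1.0, 0.5]
width: 0.0342
```

Run:
```python
from h import *
s=readout.read_state();print(s['ee_pos'],s['eef_rot'],s['ft_force'])
snap('side','d4'); im,E,k=load('d4'); hsv=cv2.cvtColor(im,cv2.COLOR_RGB2HSV)
m=cv2.inRange(hsv,(0,150,60),(6,255,255))|cv2.inRange(hsv,(174,150,60),(179,255,255)); w=np.zeros_like(m); p=proj('d4',[.57,.03,.045]).astype(int); cv2.circle(w,tuple(map(int,p)),50,255,-1)
ys,xs=np.nonzero(m&w); P=np.array([ray('d4',x,y,.045)[:2] for x,y in zip(xs,ys)]); 
d=P-np.array([.5871,.001]); print(len(P),d.min(0),d.max(0),'angle theta',np.median(np.arctan2(d[:,1],d[:,0]))-(np.pi/2-.317))
```

```text
[0.54886438 0.06097019 0.03517614] [4.81118251e-01 8.76646785e-01 3.88362383e-03 7.48252445e-04] [1.42563728 1.01698247 0.50316961]
94 [-0.0399506   0.00805306] [0.00071349 0.07889459] angle theta 0.8090788960281239
```

The retainer is following, at θ≈0.8, as expected. I'll continue along the arc.

apply_moves(deltas=[{"translation":[-0.0066,-0.005,0.001],"turn":[0,0,0.12],"hand":0.034},{"translation":[-0.0062,-0.0057,0],"turn":[0,0,0.12],"hand":0.034},{"translation":[-0.0055,-0.0064,0],"turn":[0,0,0.12],"hand":0.034},{"translation":[-0.0047,-0.007,0],"turn":[0,0,0.12],"hand":0.034}])

```text
time: 11.4
ee_pos: [0.5256, 0.0375, 0.0355]
eef_rot: [0.252, 0.968, 0.005, 0.0]
ft_force: [0.3, 1.3, 1.4]
width: 0.0341
```

apply_moves(deltas=[{"translation":[-0.0028,-0.005,0.001],"turn":[0,0,0.08],"hand":0.034},{"translation":[-0.0022,-0.005,0],"turn":[0,0,0.07],"hand":0.034},{"translation":[-0.002,-0.005,0],"turn":[0,0,0.07],"hand":0.034}])

```text
time: 11.7
ee_pos: [0.5186, 0.023, 0.0359]
eef_rot: [0.142, 0.99, 0.006, -0.0]
ft_force: [0.7, 1.6, 0.5]
width: 0.0339
```

apply_moves(deltas=[{"translation":[-0.001,-0.003,0],"turn":[0,0,0.04],"hand":0.034},{"translation":[-0.0008,-0.003,0],"turn":[0,0,0.04],"hand":0.034}])

```text
time: 11.9
ee_pos: [0.517, 0.0173, 0.0356]
eef_rot: [0.103, 0.995, 0.006, -0.0]
ft_force: [0.3, 1.7, 1.0]
width: 0.0339
```

apply_moves(deltas=[{"translation":[-0.0005,-0.002,0],"turn":[0,0,0.03],"hand":0.034}])

```text
time: 12.0
ee_pos: [0.5166, 0.0154, 0.0354]
eef_rot: [0.089, 0.996, 0.007, -0.0]
ft_force: [-0.5, 1.5, 1.1]
width: 0.0339
```

apply_moves(deltas=[{"translation":[-0.0005,-0.002,0],"turn":[0,0,0.03],"hand":0.034}])

```text
time: 12.1
ee_pos: [0.5163, 0.0138, 0.0352]
eef_rot: [0.075, 0.997, 0.007, -0.0]
ft_force: [-0.0, 1.8, 0.4]
width: 0.0338
```

apply_moves(deltas=[{"translation":[-0.0004,-0.002,0],"turn":[0,0,0.02],"hand":0.034}])

```text
time: 12.2
ee_pos: [0.5163, 0.0128, 0.0352]
eef_rot: [0.065, 0.998, 0.008, -0.0]
ft_force: [1.6, 7.6, 0.3]
width: 0.0341
```

apply_moves(deltas=[{"translation":[-0.0003,-0.002,0],"turn":[0,0,0],"hand":0.034}])

```text
time: 12.3
ee_pos: [0.5163, 0.0128, 0.0351]
eef_rot: [0.065, 0.998, 0.009, 0.0]
ft_force: [1.1, 9.4, 0.2]
width: 0.0335
```

apply_moves(deltas=[{"translation":[-0.0003,-0.0015,0],"turn":[0,0,0],"hand":0.034}])

```text
time: 12.4
ee_pos: [0.5163, 0.013, 0.0351]
eef_rot: [0.065, 0.998, 0.01, 0.0]
ft_force: [0.2, 4.9, 0.5]
width: 0.0343
```

The stop is felt: the push force rose from 1.7 to 9.4 N at a TCP angle that gives θ≈1.57. I'll back the finger off and lift clear.

apply_moves(deltas=[{"translation":[0.002,0.007,0],"turn":[0,0,0],"hand":0.034},{"translation":[0,0,0.01],"turn":[0,0,0],"hand":0.034},{"translation":[0,0,0.025],"turn":[0,0,0],"hand":0.034},{"translation":[0,0,0.04],"turn":[0,0,0],"hand":0.034},{"translation":[0,0.0,0.05],"turn":[0,0,0],"hand":0.034}])

```text
time: 12.9
ee_pos: [0.5132, 0.0202, 0.1582]
eef_rot: [0.068, 0.998, 0.009, -0.007]
ft_force: [0.5, -0.2, -0.9]
width: 0.0341
```

apply_moves(deltas=[{"translation":[0.0,0.0,0.05],"turn":[0,0,0],"hand":0.034},{"translation":[0.01,-0.04,0.01],"turn":[0,0,0],"hand":0.034},{"translation":[0.01,-0.045,0],"turn":[0,0,0],"hand":0.034},{"translation":[0.01,-0.045,0],"turn":[0,0,0],"hand":0.034},{"translation":[0,0,0],"turn":[0,0,0],"hand":0.034}])

```text
time: 13.4
ee_pos: [0.5462, -0.1138, 0.2332]
eef_rot: [0.068, 0.998, 0.008, 0.001]
ft_force: [0.5, 0.3, -0.1]
width: 0.0337
```

Run:
```python
from h import *
s=readout.read_state();print(s['time'],s['ee_pos'],s['ft_force'])
snap('side','d5');snap('scene','s2')
C=np.array([.5871,.001])
im,E,k=load('d5'); hsv=cv2.cvtColor(im,cv2.COLOR_RGB2HSV)
m=cv2.inRange(hsv,(0,150,60),(6,255,255))|cv2.inRange(hsv,(174,150,60),(179,255,255)); w=np.zeros_like(m); p=proj('d5',[.55,.015,.045]).astype(int); cv2.circle(w,tuple(map(int,p)),60,255,-1)
ys,xs=np.nonzero(m&w); P=np.array([ray('d5',x,y,.045)[:2] for x,y in zip(xs,ys)]); d=P-C
print(len(P),'theta',np.median(np.arctan2(d[:,1],d[:,0])%(2*np.pi))-(np.pi/2-.317))
x,y=proj('d5',[.53,.04,.03]).astype(int); a=cv2.resize(im[y-60:y+60,x-80:x+80],None,fx=5,fy=5,interpolation=cv2.INTER_CUBIC); cv2.imwrite('pics/d5c.png',a[...,::-1])
print('disc exp px in crop',(proj('d5',[.5158,.0244,.032])-[x-80,y-60])*5)
```

```text
13.4 [ 0.5461944  -0.11378267  0.23316033] [ 0.54520219  0.30223646 -0.12162092]
158 theta 1.4997488412223248
disc exp px in crop [443.66929944 287.82555978]
```

View pics/d5c.png

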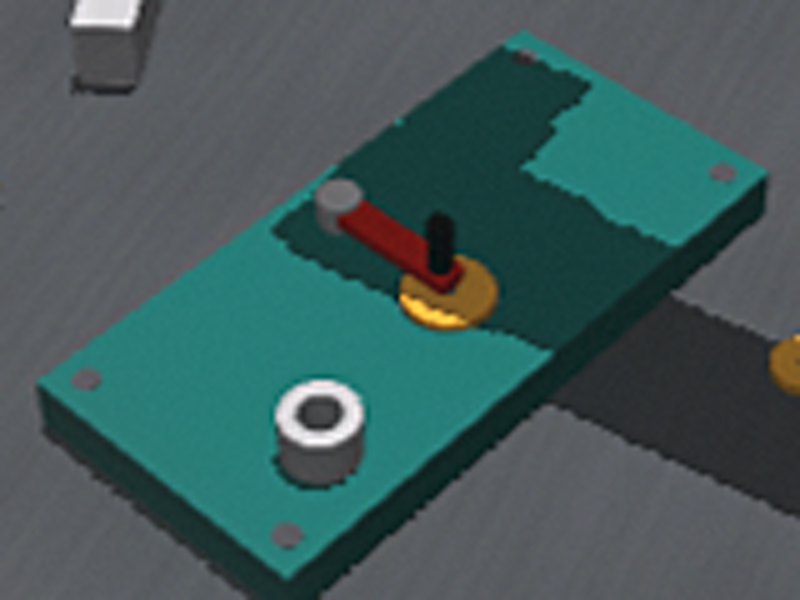

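The crop shows the disc flat in the recess at (447,292), the red bar over it with the pin top at (440,218), and the bush standing at (320,430). One last pixel check on the angle and on the disc before handing in.

Run:
```python
from h import *
C=np.array([.5871,.001]); x,y=proj('d5',[.53,.04,.03]).astype(int)
for t in(1.4,1.45,1.5,1.571):
    a=t+np.pi/2-.317; print(t,'pin top',((proj('d5',[*(C+.07*np.array([np.cos(a),np.sin(a)])),.075])-[x-80,y-60])*5).round(1))
im=load('d5')[0].astype(int).sum(2); ys,xs=np.nonzero(im[y-60+42:y-60+52,x-80+78:x-80+98]<75); print('pin columns in crop',5*(xs.min()+78),5*(xs.max()+79),'top row',5*(ys.min()+42))
b=[disc for disc in [ell('s2',.032,(12,90,60),(32,255,255),*proj('s2',[.5158,.0244,.032]),20)]]; print('scene disc',b)
```

```text
1.4 pin top [416.9 232.8]
1.45 pin top [422.6 229.5]
1.5 pin top [428.  226.1]
1.571 pin top [435.3 220.8]
pin columns in crop 425 455 top row 215
scene disc [(array([344, 228,  14,  12,  98], dtype=int32), array([0.5161, 0.0234]), 0.0497)]
```

```bash
python3 -c "
from h import *
print(order.close_job())"
```

```text
the job is handed in; nothing more can be done
None
```

The brass disc is seated in the recess, the red retainer is at its stop over it, and the job is handed in at about 13.5 s on the robot clock. I pushed the disc with two slightly open fingertips. Then I set the fingers either side of the retainer pin and pushed it round with the trailing one until the push rose from 1.7 to 9.4 N, and lifted clear.

**Last checks**
- **Disc:** the wrist view just after seating fits it at the home height, 48.9 mm across, within about 0.3 mm of the recess centre. The scene camera at the end puts it within about 1 mm.
- **Retainer:** the arm position when the stop was felt gives about 1.57 rad, and the pin's position in the side view agrees. A rougher estimate from the red pixels gave 1.50 rad, biased low by the bar's visible side face but still above the 1.45 needed.
- **Everything else:** the bush looks upright and untouched in the last side crop. I kept clear of the other bench items but did not re-measure any of them, or the bush. The arm ended about 0.23 m up, with force readings near zero.

**What disagreed**
- **Fingertip height:** the fingertips sat about 30 mm higher than the stated 14 mm offset implies, so my first push passed over the disc without moving it. I found the jig top by touch, which gave a brief 25.8 N fingertip contact, and used that height for the rest.
- **Picture count:** I viewed 12 pictures, the limit, against the planned 8 or so.

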